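# Book out the long extension bar and angle it out of the socket case

### The arm

A 7-joint arm with a two-finger parallel gripper is mounted at the origin on the work surface. World frame = base frame: x ahead of the robot, y to its left, z up, the work surface at z = 0. Lengths are in mm, angles in rad, forces in N, time in s.
With the tool pointing down it reaches from about 425 to 950 mm from the base axis. Payload 4.7 kg.
Tool frame: the origin (TCP) lies midway between the tips of the shut fingers; the grasp point (between the pads) lies 19 mm behind it; x points along the fingers, y is the direction in which the jaws open and shut, and the axes are right-handed (so a half turn about x gives the same grasp; the last joint's range is limited). The gripper opens to 87 mm and grips with 3 to 60 N. Pads are 19 mm wide; open, the fingers measure 117 mm over their backs; the gripper's body (75 mm by 190 mm) begins 51 mm behind the grasp point.
Start: joints at [-1.146, 0.469, -0.049, 1.532, 0.024, 1.141, -0.082], TCP at [295.873, 606.719, 222.573] pointing down, gripper open.
Joint ranges: [-2.59, 2.59], [-0.33, 1.99], [-1.39, 1.29], [0.1, 2.45], [-1.04, 4.18], [0.21, 1.99], [-2.66, 2.66]. Speed limits (rad/s): [2.57, 2.57, 3.14, 3.14, 3.14, 3.14, 3.14].

### API

Orientations are given as a 3x3 rotation matrix whose columns are the frame's x, y, z axes.
In Python, from bench import readout, eyes, robot, spotter gives the robot as it stands.
- The arm moves only by the tool apply_moves, never from a script. Its argument "motion" is a list of rows, each a list of 3 entries, a list of its own where there are three numbers: the shift along the tool's x, y, z in m, then the turn, a rotation vector about the tool's x, y, z in degrees, then the opening, from -1 (shut) to 1 (fully open). In form: [[[tx, ty, tz], [ax, ay, az], hand], ...]. A call has 1 to 20 rows; each row shifts and turns the pose as measured when the row begins, along the tool's axes as they then stand; what a row does not reach is not made up. A row lasts 1/10 s, in which the tool goes at most 50 mm and 8.59 degrees, less where a joint would pass 70% of its speed; a pose out of reach is approached as far as the arm can. A call with a gripper value outside its range is refused whole. The fingers move at their own pace and stop on an object; "newtons" is the grip in N (left out, the last holds). Time passes only in rows, so rows that do not move let the fingers close. It gives the time, the measured TCP pose, the force and the opening at its end, in the units of the state.
- readout.observe(): the state, without advancing time (a new reading comes with each control period).
- eyes.get_image(name): name is "scene" or "top" or "wrist"; returns (picture, depth): 480x640x3 uint8, red, green, blue; 480x640 float32, mm along the optical axis (not along the pixel's ray), 0 where there is no reading.
- eyes.calibration(name): a dict with "fx", "fy", "cx", "cy" (pixels), "rvec" (rotation vector, rad) and "tvec" (3), from world to camera coordinates, as OpenCV has them; the wrist camera has in their place "mount" (4x4, takes a point from camera to tool coordinates, whose origin is the TCP and whose axes are the tool frame's). Camera axes: x right, y down, z forward; pixel columns grow to the right and rows downward; lengths in mm; the calibration is good to about 2 mm. A picture is of the moment at which its call begins: read the wrist's pose just before it. calibration takes no time and is no camera call.
- robot.job_done(): hands the job in, once; it reports no verdict.
Trained networks look in the newest picture that a camera, given by its name, has taken for a name from the list of things; names that differ only in an ending like _2 or _b are one class to them, and where a whole thing is asked for, a point or a joint stands for the part that bears it (a point fixed in the world has none). Each returns a list of dicts, best first, with "conf" (0 to 1); they miss things now and then, are a little off and sometimes report something else, mostly with a low value. They report only what shows in the picture. A call takes as long as a camera call.
- spotter.find_in(camera, target): "bbox" ([left, top, width, height] as shares, 0 to 1, of the picture: columns of its width, rows of its height, round what is visible of it).
- spotter.pinpoint(camera, target): "at" ([column, row] as shares, 0 to 1, of the picture: columns of its width, rows of its height: a listed point, or the origin of a listed thing).
The state is a dict: "time": time; "joints": joint angles; "qd": joint speeds; "tau": joint torques, N m; "eef_pos": TCP position; "eef_rot": TCP orientation; "contact_force": force on the tool from outside, world axes, zero at the start; "ft_torque": the same for the moment, N m; "opening": opening from 0.0 (shut) to 1.0 (fully open).
Only numpy, scipy, OpenCV 4.12 (cv2) and the standard library are available. Lean on these libraries where they do the work, as an engineer would, in place of code of your own. Each camera call takes 0.05 s, during which the arm holds its last target.

### The job

Issue the long extension bar from the open socket case: first book it out by squeezing the bench scanner's trigger right in for a moment and letting it spring all the way back, then take the bar. One end of it lies under the socket tray and it is longer than the gap beside the tray, so angle it out through the gap, leaving the tray and everything else where they are. Finish while still holding the bar in the gripper, still and touching nothing else, all of it at least 10 cm above the rim of the case.

Things in the scene. Friction and masses are not known exactly. Their poses are not given: they have to be found in the camera images.
- case: Open black steel case fixed to the bench, 188 (x) x 393 (y) x 100 mm high; origin: centre of its underside, y along its length, x away from the robot. Walls 4 mm, inside 180 x 385, dark foam floor with its top at z = 32. The tray covers the end from y = +54 to +192. Its open lid lies behind it: x = 95 to 290, sloping from z = 98 down to 40. Bar-code card outside the +y end.
- gap (a point): Middle of the gap beside the tray, at rim height (100 mm above the bench), axes as the case's: the open mouth of the well, 246 mm along y (from the tray's edge at +123 to the case's end wall at -123) by 180 mm along x. The bar is to come out here.
- tray: Lift-out steel tray with twelve chrome sockets, resting loose on ledges in the case's +y end, 176 x 138 mm. Origin: centre of its underside, 78 mm above the bench and 46 mm above the foam; axes as the case's. Tray walls 26 mm high, socket tops up to 43 mm above the underside. It must stay put.
- bar: Long chrome extension bar, 300 mm, about 0.4 kg, lying on the foam along the case. Origin on its axis at mid-length, 43 mm above the bench at the start; x along the bar to the square-drive end, which lies 60 to 75 mm under the tray. Round shank of 13 mm diameter from x = -112 to +116; knurled head, 22 mm diameter, to x = -150; dark collar, 22 mm diameter, x = 116 to 136, then the drive.
- bar_grip (a point): The bar's balance point on its axis, 10 mm from mid-length towards the knurled head; the shank here is 13 mm thick and in the open, a good place to grip across. Axes as the bar's.
- bar_head (a point): Centre of the bar's knurled-head end face (the end in the open, near the case's -y end wall).
- bar_drive (a point): Centre of the bar's square-drive end face (the end under the tray).
- scanner: Black and grey pistol scanner clamped on its side in a stand fixed to the bench. Origin on the bench below where grip meets head. The grip lies level along -x (towards the robot), x = 0 to -127, axis 110 mm up, 30 mm wide (y = -15 to +15; 40 mm beyond x = -97), 34 mm thick up and down. Head and clamp fill x = -7 to +75, up to 145 mm high. Orange trigger on the -y side, facing the case.
- trigger (a joint): Orange trigger, 44 mm long, 22 mm high, hinged about an upright axis at the scanner's x = -12, y = -13 mm, free end towards -x. 0 rad = sprung out, 0.30 = squeezed right in; at trigger_face the spring takes 1 N to start and 5 N right in, and returns it when let go. Over trigger_face and the back of the grip: 44 mm wide at rest, 33 mm squeezed.
- trigger_face (a point): Point on the trigger's outer face, 34 mm from its hinge, where a finger presses; 110 mm above the bench. It moves about 10 mm towards the grip as the trigger goes in. Axes as the scanner's at rest, turning with the trigger.
- short_ext: Short chrome extension, 76 mm long and 20 mm in diameter, lying on the foam beside the front (-x) wall near the case's -y end; origin on its axis, x axis along it. Leave it alone.
- small_bin: Red plastic bin of bolts, 150 x 100 x 75 mm, origin under its centre. Leave it alone.
- carton: Brown and red carton, 120 x 80 x 60 mm, origin under its centre. Leave it alone.
- oil_bottle: Yellow bottle with a red cap, 54 mm in diameter, 120 mm high, origin under its centre. Leave it alone.
- ratchet: Ratchet handle with black grip lying on the bench in front of the case, 230 mm long, 32 mm high, origin near the middle at bench level, x axis along it to the chrome head. Leave it alone.
- big_socket: Large chrome socket standing on the bench, 50 mm in diameter, 50 mm high, origin under its centre. Leave it alone.

How it is judged:
By the outcome, as a careful person would: the job done as asked, in the order asked, and still so for the second after the job is handed in, while the arm keeps its last pose, push and grip.
It also fails if it takes over 54 s, if anything falls off the work surface, if the arm or the gripper's body presses on something with over 40 N, if the wrist force passes 120 N, or if a joint passes its speed limit or range.

## Working session

There is one attempt and no reset: what is moved stays moved. The work goes in short steps, Python scripts to look and compute and a tool call to move; the robot and the scene stay as the last step left them, time stands still between calls to the robot, and variables do not carry over. Pictures are saved under pics/ and viewed, and the job is handed in when it is done.

Besides the shell and the picture viewer there is one more tool, called after "Emit:" as name([rows], argument=value, ...), one row to a line, values as JSON. apply_moves: Moves the arm, as the interface text tells. Its arguments: {"type":"object","properties":{"motion":{"type":"array","items":{"type":"array"}},"newtons":{"type":"number"}},"required":["motion"]}

```bash
ls; mkdir -p pics; cat > h.py <<'E'
import numpy as np, cv2
from bench import readout, eyes, robot, spotter
def cam(name, st=None):
    c=eyes.calibration(name); K=(c["fx"],c["fy"],c["cx"],c["cy"])
    if "mount" in c:
        M=np.array(c["mount"]); R=np.array(st["eef_rot"]); p=np.array(st["eef_pos"])
        return K, R@M[:3,:3], R@M[:3,3]+p   # cam->world
    R=cv2.Rodrigues(np.array(c["rvec"],float))[0]; t=np.array(c["tvec"],float).ravel()
    return K, R.T, -R.T@t
def ray(C,u,v):
    K,R,o=C; d=R@np.array([(u-K[2])/K[0],(v-K[3])/K[1],1.0]); return o,d
def at_z(C,u,v,z):
    o,d=ray(C,u,v); return o+d*(z-o[2])/d[2]
def at_d(C,u,v,dep):
    o,d=ray(C,u,v); return o+d*dep
def proj(C,P):
    K,R,o=C; q=R.T@(np.array(P,float)-o); return K[0]*q[0]/q[2]+K[2],K[1]*q[1]/q[2]+K[3]
def cloud(C,dep):
    K,R,o=C; v,u=np.mgrid[0:480,0:640]
    d=np.stack([(u-K[2])/K[0],(v-K[3])/K[1],np.ones_like(u,float)],-1)*dep[...,None]
    return d@R.T+o
E
python3 - <<'E'
from h import *
np.set_printoptions(precision=2,suppress=True)
st=readout.observe(); print(st["time"],st["eef_pos"],st["eef_rot"],st["opening"])
for n in ["scene","top"]:
    im,d=eyes.get_image(n); cv2.imwrite(f"pics/{n}0.png",im[...,::-1]); np.save(f"{n}0.npy",d)
    C=cam(n); print(n,C)
    for t in ["case","gap","tray","bar","bar_grip","bar_head","bar_drive","scanner","trigger_face","short_ext"]:
        r=spotter.pinpoint(n,t)
        for q in r[:2]:
            u,v=q["at"][0]*640,q["at"][1]*480
            dd=d[min(479,int(v)),min(639,int(u))]
            print(t,round(q["conf"],2),round(u),round(v),at_d(C,u,v,dd))
print(readout.observe()["time"])
E
```

```text
pics
0.0 [295.62 606.15 221.47] [[-0.    0.44  0.9 ]
 [-0.    0.9  -0.44]
 [-1.   -0.    0.  ]] 1.0027573385744484
scene ((444.1376692910703, 444.1376692910703, 317.22703390896487, 232.84001179492023), array([[ 0.71,  0.59, -0.39],
       [ 0.7 , -0.6 ,  0.39],
       [-0.  , -0.55, -0.84]]), array([ 920.92, -413.19, 1042.5 ]))
case 0.89 289 306 [ 559.23 -147.87   30.66]
gap 0.83 263 307 [ 516.4  -195.29   32.65]
gap 0.36 444 184 [595.91 442.85  20.48]
tray 0.65 322 259 [541.6  -16.3   80.24]
bar 0.93 283 306 [ 554.07 -163.47   48.81]
bar_grip 0.69 282 308 [ 555.59 -167.76   49.41]
scanner 0.31 358 183 [405.99 277.38   4.49]
trigger_face 0.57 361 181 [460.02 215.94 112.  ]
trigger_face 0.22 238 350 [ 559.96 -307.41   48.88]
short_ext 0.61 229 322 [ 486.86 -278.43   34.12]
top ((486.53255206042917, 486.53255206042917, 311.8179637116287, 244.2858868362507), array([[-0.  , -0.99,  0.17],
       [-1.  ,  0.  , -0.  ],
       [ 0.  , -0.17, -0.99]]), array([ 282.82,    5.91, 1425.92]))
case 0.76 357 238 [ 539.46 -127.18   31.18]
gap 0.87 386 229 [ 566.64 -212.03   35.22]
tray 0.65 315 234 [543.19  -4.45  79.83]
bar 0.84 368 235 [ 545.21 -159.58   45.66]
bar_grip 0.89 370 232 [ 557.38 -165.01   33.31]
bar_head 0.86 420 227 [ 570.93 -313.63   32.51]
scanner 0.94 232 251 [487.43 219.   123.21]
trigger_face 0.37 385 227 [ 573.64 -209.91   33.2 ]
short_ext 0.55 411 258 [ 479.74 -280.24   47.14]
1.1
```

View pics/scene0.png

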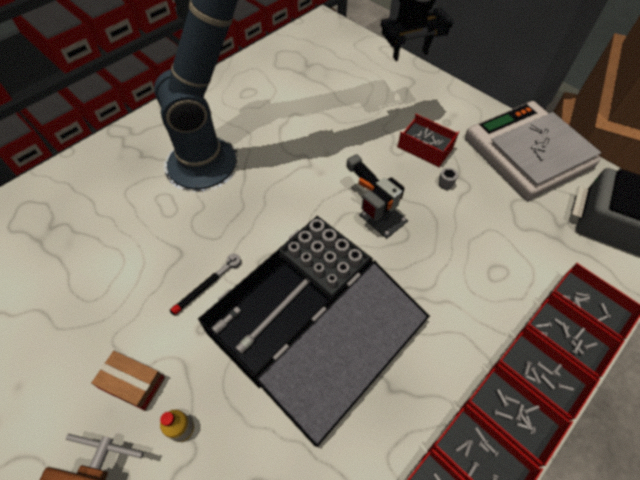

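View pics/top0.png

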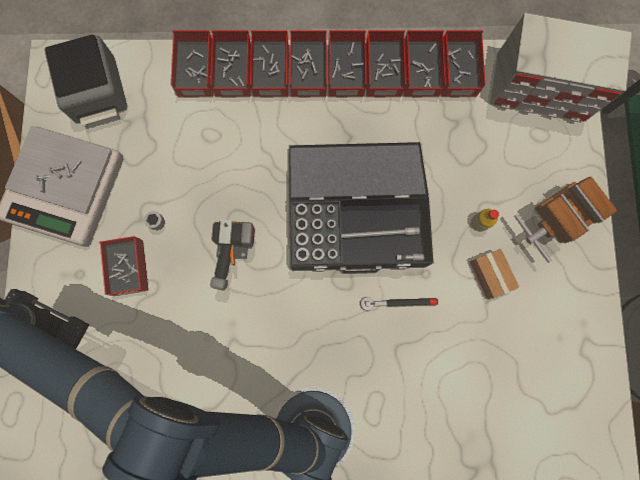

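```bash
python3 - <<'E'
from h import *
np.set_printoptions(precision=1,suppress=True)
C=cam("top"); d=np.load("top0.npy"); P=cloud(C,d)
im=cv2.imread("pics/top0.png")
a=cv2.resize(im[185:285,280:440],None,fx=5,fy=5,interpolation=cv2.INTER_CUBIC); cv2.imwrite("pics/c1.png",a)
b=cv2.resize(im[200:310,190:280],None,fx=5,fy=5,interpolation=cv2.INTER_CUBIC); cv2.imwrite("pics/c2.png",b)
def bx(m,nm):
    pts=P[m][:,:2].astype(np.float32); print(nm,len(pts),cv2.minAreaRect(pts), P[m].mean(0))
reg=np.zeros(d.shape,bool); reg[190:285,280:440]=1
# scanner grip
reg2=np.zeros(d.shape,bool); reg2[205:300,200:265]=1
m=reg2&(P[...,2]>75)&(P[...,2]<160); bx(m,"scanner up")
for x0 in range(370,520,10):
    q=P[m&(P[...,0]>x0)&(P[...,0]<x0+10)]
    if len(q): print(x0,len(q),q[:,1].min(),q[:,1].max(),q[:,2].min(),q[:,2].max())
m=reg&(P[...,2]>90)&(P[...,2]<108)&(P[...,0]<645); bx(m,"rim")
for y0 in range(-340,80,20):
    q=P[m&(P[...,1]>y0)&(P[...,1]<y0+20)]
    if len(q): print(y0,len(q),q[:,0].min(),q[:,0].max())
E
```

```text
scanner up 1620 ((476.2037353515625, 223.81460571289062), (110.24247741699219, 187.10035705566406), 86.90677642822266) [498.1 227.9 131.9]
380 35 239.8436025942957 272.0885468753068 101.94029535573713 135.1151203128295
390 55 237.20619242246954 276.19807658240006 96.59935275612133 137.16494247007313
400 62 236.31497912240565 276.12352383897115 101.56915022273961 136.5477624692669
410 49 238.60633334613874 273.12016113593023 106.61995495443671 133.09885505364764
420 42 236.3564752584685 267.5717049771559 105.29922529155783 133.55099809666308
430 50 233.93225364678253 267.23123382788646 110.37535134578707 130.72008431136828
440 51 232.487606016197 264.5694533287104 106.0836566527837 132.67457746054993
450 57 215.39360566449588 263.84087059046675 103.82127968752025 132.50973026912652
460 64 216.6048475666487 260.9930108829123 101.86920603263025 133.83210790237513
470 62 217.90007974010442 258.09396350741883 115.20171184683886 131.42684681469245
480 49 218.15383540631558 254.90824017422594 108.13352805010618 131.74989704696782
490 50 218.52287915630956 252.5439812470118 105.8892881470742
[... 539 characters left out ...]
40 40 449.29019019134887 644.8543202220596
-220 31 453.95705482409255 642.0765659270899
-200 33 454.2317252428004 642.3704045567926
-180 32 453.98838254357025 644.8192126116189
-160 36 452.79121228772635 644.8276534708348
-140 43 452.4375429264362 644.4474972369017
-120 40 451.9896549068758 644.6523290505843
-100 39 451.57868061446493 644.2699142290599
-80 144 451.84464406342045 644.8911380984355
-60 90 450.36667081286043 644.4189167646196
-40 83 443.7780868964121 644.7567892380899
-20 113 443.41602974865475 644.447827770792
0 95 448.8126925202494 644.8579850960398
20 89 448.4838288072676 644.9858468193682
40 105 448.5823867100022 643.7962825298778
60 156 447.44590245283854 643.7450991655494
```

View pics/c1.png

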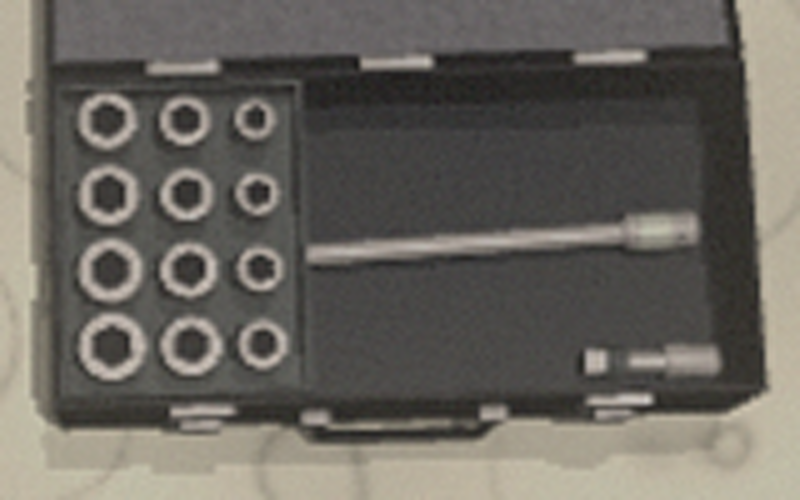

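View pics/c2.png

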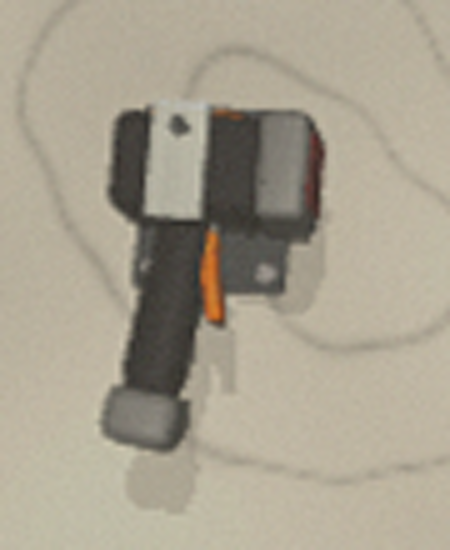

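```bash
python3 - <<'E'
from h import *
np.set_printoptions(precision=2,suppress=True)
print(eyes.calibration("wrist"))
E
cat >> h.py <<'E'
from scipy.spatial.transform import Rotation as Ro
def plan(pos,R,n):
    "per-row increments to reach world pos/R in n rows, straight screw-less interpolation"
    st=readout.observe(); p=np.array(st["eef_pos"]); R0=np.array(st["eef_rot"])
    rv=Ro.from_matrix(R0.T@R).as_rotvec()
    rows=[]
    for i in range(n):
        Ri=R0@Ro.from_rotvec(rv*i/n).as_matrix()
        rows.append((np.round(Ri.T@((np.array(pos)-p)/n)/1000,4).tolist(),np.round(np.degrees(rv/n),2).tolist()))
    for r in rows: print(r)
def Rdown(yaw):  # tool y at world yaw (rad), x down
    y=np.array([np.cos(yaw),np.sin(yaw),0]); x=np.array([0,0,-1.]); return np.stack([x,y,np.cross(x,y)],1)
E
python3 - <<'E'
from h import *
plan([440,235,330],Rdown(np.radians(78)),10)
E
```

```text
{'fx': 364.10791197143664, 'fy': 364.10791197143664, 'cx': 320.3459383238017, 'cy': 239.14605850451605, 'mount': array([[   0.  ,   -0.29,    0.96, -162.43],
       [   1.  ,    0.  ,    0.  ,   -0.04],
       [  -0.  ,    0.96,    0.29,  -80.3 ],
       [   0.  ,    0.  ,    0.  ,    1.  ]])}
([-0.0107, -0.0271, 0.0292], [-1.4, 0.0, -0.0])
([-0.0107, -0.0278, 0.0286], [-1.4, 0.0, -0.0])
([-0.0107, -0.0285, 0.0279], [-1.4, 0.0, -0.0])
([-0.0107, -0.0292, 0.0272], [-1.4, 0.0, -0.0])
([-0.0107, -0.0298, 0.0265], [-1.4, 0.0, -0.0])
([-0.0107, -0.0305, 0.0257], [-1.4, 0.0, -0.0])
([-0.0107, -0.0311, 0.025], [-1.4, 0.0, -0.0])
([-0.0107, -0.0317, 0.0242], [-1.4, 0.0, -0.0])
([-0.0107, -0.0323, 0.0234], [-1.4, 0.0, -0.0])
([-0.0107, -0.0328, 0.0226], [-1.4, 0.0, -0.0])
```

Emit:
apply_moves([
  [[-0.011, -0.027, 0.029], [-1.4, 0, 0], 1],
  [[-0.011, -0.028, 0.029], [-1.4, 0, 0], 1],
  [[-0.011, -0.0285, 0.028], [-1.4, 0, 0], 1],
  [[-0.011, -0.029, 0.027], [-1.4, 0, 0], 1],
  [[-0.011, -0.03, 0.0265], [-1.4, 0, 0], 1],
  [[-0.011, -0.0305, 0.026], [-1.4, 0, 0], 1],
  [[-0.011, -0.031, 0.025], [-1.4, 0, 0], 1],
  [[-0.011, -0.032, 0.024], [-1.4, 0, 0], 1],
  [[-0.011, -0.032, 0.023], [-1.4, 0, 0], 1],
  [[-0.011, -0.033, 0.022], [-1.4, 0, 0], 1],
  [[0, 0, 0], [0, 0, 0], 0.5],
  [[0, 0, 0], [0, 0, 0], 0.5],
])

```text
time: 2.3
eef_pos: [446.0, 221.4, 336.6]
eef_rot: [[0.003, 0.197, 0.98], [0.003, 0.98, -0.197], [-1.0, 0.003, 0.002]]
contact_force: [-0.2, 0.7, 0.1]
opening: 0.896
```

```bash
python3 - <<'E'
from h import *
np.set_printoptions(precision=1,suppress=True)
st=readout.observe(); print(st["time"],st["eef_pos"],st["eef_rot"],st["opening"],st["contact_force"])
im,d=eyes.get_image("wrist"); cv2.imwrite("pics/w1.png",im[...,::-1]); np.save("w1.npy",d)
C=cam("wrist",st); P=cloud(C,d); np.save("w1P.npy",P)
for t in ["scanner","trigger_face","trigger"]:
    for q in spotter.pinpoint("wrist",t)[:2]:
        u,v=q["at"][0]*640,q["at"][1]*480
        print(t,round(q["conf"],2),u,v,P[int(v),int(u)],at_z(C,u,v,110),at_z(C,u,v,0))
E
```

```text
2.3 [446.  221.4 336.6] [[ 0.   0.2  1. ]
 [ 0.   1.  -0.2]
 [-1.   0.   0. ]] 0.8963366507679633 [-0.2  0.7  0.1]
scanner 0.56 337.98400000000004 231.216 [473.2 234.9 126.6] [478.4 235.8 110. ] [510.  235.6   0. ]
trigger_face 0.75 315.00800000000004 219.12 [457.4 214.2 119.7] [459.9 213.6 110. ] [486.2 207.    0. ]Traceback (most recent call last):
  File "<stdin>", line 7, in <module>
ValueError: it knows: bar, bar_drive, bar_grip, bar_head, big_socket, carton, case, gap, oil_bottle, ratchet, scanner, short_ext, small_bin, tray, trigger_face
```

View pics/w1.png

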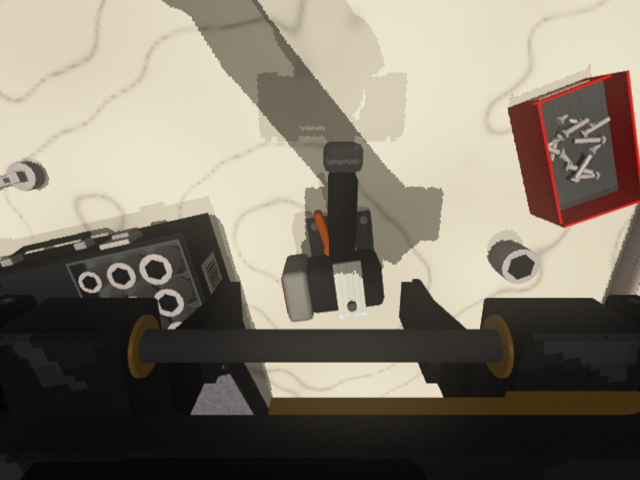

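```bash
python3 - <<'E'
from h import *
np.set_printoptions(precision=1,suppress=True)
P=np.load("w1P.npy"); im=cv2.imread("pics/w1.png")
hsv=cv2.cvtColor(im,cv2.COLOR_BGR2HSV)
reg=np.zeros(P.shape[:2],bool); reg[135:262,290:400]=1
org=reg&(hsv[...,0]<20)&(hsv[...,1]>150)&(hsv[...,2]>80)
m=reg&(P[...,2]>118)&(P[...,2]<134)&~org
q=P[m]; print(len(q),q[:,2].mean())
E_=[]
for x0 in range(370,520,8):
    s=q[(q[:,0]>x0)&(q[:,0]<x0+8)]
    if len(s)>5: print(x0+4,len(s),np.percentile(s[:,1],[1,99]),(np.percentile(s[:,1],[1,99])).mean(),np.median(s[:,2]))
t=P[org]; t=t[(t[:,2]>90)]; print("org",len(t))
for x0 in range(430,510,6):
    s=t[(t[:,0]>x0)&(t[:,0]<x0+6)]
    if len(s)>2: print(x0+3,len(s),s[:,1].min(),s[:,1].max(),np.median(s[:,2]),s[:,2].min())
E
```

```text
3664 126.52979427219431
382 50 [239.1 258.8] 248.97205613191804 124.9311263561506
390 301 [237.1 273.6] 255.350101450997 128.90571632230967
398 323 [235.4 274.4] 254.9071946259686 129.91450819819
406 305 [235.  273.1] 254.0850970188675 129.77127362165794
414 234 [237.4 271.1] 254.22184375321945 125.93859567533502
422 232 [235.  264.4] 249.69782438672897 126.25481002596302
430 234 [233.8 264.5] 249.16074408012534 126.41752643691589
438 232 [232.2 263.2] 247.6977440999272 126.21451719724286
446 230 [230.4 261.7] 246.0554657792906 126.22484112660356
454 220 [228.7 259.4] 244.01723874432457 126.47411712427629
462 218 [226.8 258.1] 242.47717255622322 126.44952951579188
470 212 [225.6 256.6] 241.07986125549874 126.36493772128927
478 205 [224.7 255.3] 240.01212462490264 126.3369803470323
486 185 [223.6 251.9] 237.7790232243853 126.49661600414242
494 186 [222.1 250.4] 236.25234670521613 126.4732826266486
502 153 [221.6 249.1] 235.32932633554606 125.89897497485526
510 140 [226.9 271.3] 249.13262952363675 123.92637671063693
org 330
451 35 213.81659634970674 221.50248168089678 118.28454826242319 105.5999920499097
457 48 213.61925660662837 222.61208582058546 120.46266037527073 114.7194616968273
463 44 214.34643104970695 223.0472338811596 120.5155795994414 109.09442358091383
469 49 215.0889888202997 223.9020180083764 120.46499659892254 107.3235475071213
475 42 215.53333379700007 224.2546835054474 120.73537231555366 113.43617400970271
481 36 216.3824961674227 224.07673108212907 120.79875486029763 117.46566138729412
487 29 217.09719964626544 223.18297200298116 120.93683764320446 118.69238159566953
493 29 216.57322472013408 221.9199963524129 121.26705733433647 117.03135426451672
499 13 217.11615805791536 221.21255442116072 120.89267684028323 119.79283300544671
```

Emit:
apply_moves([
  [[0.02, 0.008, 0.004], [-0.3, 0, 0], 1],
  [[0.03, 0.008, 0.004], [-0.3, 0, 0], 1],
  [[0.03, 0.007, 0.004], [0, 0, 0], 1],
  [[0.03, 0, 0], [0, 0, 0], 1],
  [[0.02, 0, 0], [0, 0, 0], 1],
  [[0, 0, 0], [0, 0, 0], 1],
  [[0, 0, 0], [0, 0, 0], 1],
])

```text
time: 3.15
eef_pos: [457.8, 254.9, 200.0]
eef_rot: [[-0.001, 0.165, 0.986], [0.004, 0.986, -0.165], [-1.0, 0.003, -0.001]]
contact_force: [0.5, 0.0, 0.5]
opening: 1.0
```

```bash
python3 - <<'E'
from h import *
np.set_printoptions(precision=3,suppress=True)
st=readout.observe(); print(st["time"],st["eef_pos"],st["eef_rot"],st["opening"],st["contact_force"])
plan([462.5,241,91],Rdown(np.radians(79.3)),6)
E
```

```text
3.15 [457.825 254.93  200.048] [[-0.001  0.165  0.986]
 [ 0.004  0.986 -0.165]
 [-1.     0.003 -0.001]] 0.9995011658703087 [0.462 0.008 0.539]
([0.0182, -0.0022, 0.0012], [0.2, -0.01, -0.03])
([0.0182, -0.0022, 0.0012], [0.2, -0.01, -0.03])
([0.0182, -0.0022, 0.0012], [0.2, -0.01, -0.03])
([0.0182, -0.0022, 0.0012], [0.2, -0.01, -0.03])
([0.0182, -0.0022, 0.0012], [0.2, -0.01, -0.03])
([0.0182, -0.0022, 0.0012], [0.2, -0.01, -0.03])
```

Emit:
apply_moves([
  [[0, -0.013, 0.007], [1.2, 0, 0], 1],
  [[0, 0, 0], [0, 0, 0], 1],
  [[0, 0, 0], [0, 0, 0], 1],
  [[0, 0, 0], [0, 0, 0], 1],
])

```text
time: 3.55
eef_pos: [464.7, 241.1, 203.7]
eef_rot: [[0.005, 0.187, 0.982], [0.007, 0.982, -0.187], [-1.0, 0.008, 0.003]]
contact_force: [-0.1, 0.7, -1.4]
opening: 1.0
```

```bash
python3 - <<'E'
from h import *
np.set_printoptions(precision=3,suppress=True)
st=readout.observe(); print(st["time"],st["eef_pos"],st["eef_rot"],st["opening"],st["contact_force"])
im,d=eyes.get_image("wrist"); cv2.imwrite("pics/w2.png",im[...,::-1])
plan([462.5,241,91],Rdown(np.radians(79.3)),6)
E
```

```text
3.55 [464.712 241.141 203.704] [[ 0.005  0.187  0.982]
 [ 0.007  0.982 -0.187]
 [-1.     0.008  0.003]] 0.9999612908086469 [-0.111  0.684 -1.376]
([0.0188, -0.0003, -0.0004], [-0.01, 0.03, -0.08])
([0.0188, -0.0002, -0.0004], [-0.01, 0.03, -0.08])
([0.0188, -0.0002, -0.0004], [-0.01, 0.03, -0.08])
([0.0188, -0.0002, -0.0004], [-0.01, 0.03, -0.08])
([0.0188, -0.0002, -0.0004], [-0.01, 0.03, -0.08])
([0.0188, -0.0001, -0.0004], [-0.01, 0.03, -0.08])
```

View pics/w2.png

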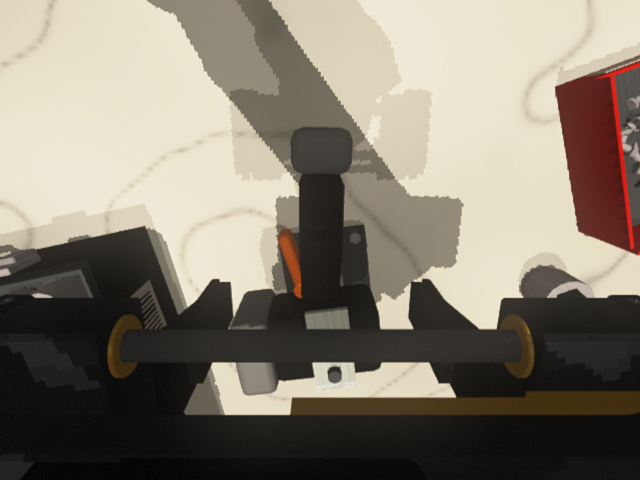

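Emit:
apply_moves([
  [[0.02, 0, 0], [0, 0, 0], 1],
  [[0.025, 0, 0], [0, 0, 0], 1],
  [[0.025, 0, 0], [0, 0, 0], 1],
  [[0.02, 0, 0], [0, 0, 0], 1],
  [[0.01, 0, 0], [0, 0, 0], 1],
  [[0, 0, 0], [0, 0, 0], 1],
  [[0, 0, 0], [0, 0, 0], 1],
  [[0, 0, 0], [0, 0, 0], 1],
])

```text
time: 4.4
eef_pos: [468.8, 245.1, 105.6]
eef_rot: [[0.014, 0.186, 0.983], [0.014, 0.982, -0.186], [-1.0, 0.016, 0.011]]
contact_force: [0.2, -0.3, 0.1]
opening: 1.001
```

Emit:
apply_moves([
  [[0.008, -0.003, -0.003], [0, 0.3, -0.5], 1],
  [[0.006, -0.002, -0.002], [0, 0.3, -0.4], 1],
  [[0, 0, 0], [0, 0, 0], 0.7],
  [[0, 0, 0], [0, 0, 0], 0.7],
  [[0, 0, 0], [0, 0, 0], 0.7],
])

```text
time: 4.9
eef_pos: [463.9, 241.8, 92.4]
eef_rot: [[0.003, 0.186, 0.983], [0.002, 0.983, -0.186], [-1.0, 0.002, 0.003]]
contact_force: [0.3, 0.3, -0.3]
opening: 0.867
```

```bash
python3 - <<'E'
from h import *
np.set_printoptions(precision=3,suppress=True)
st=readout.observe(); print(st["time"],st["eef_pos"],st["eef_rot"],st["opening"],st["contact_force"])
plan([462.5,241,91],Rdown(np.radians(79.3)),1)
im,d=eyes.get_image("wrist"); cv2.imwrite("pics/w3.png",im[...,::-1])
E
```

```text
4.9 [463.852 241.776  92.404] [[ 0.003  0.186  0.983]
 [ 0.002  0.983 -0.186]
 [-1.     0.002  0.003]] 0.867095293322515 [ 0.258  0.298 -0.345]
([0.0014, -0.001, -0.0012], [0.0, 0.15, -0.13])
```

View pics/w3.png

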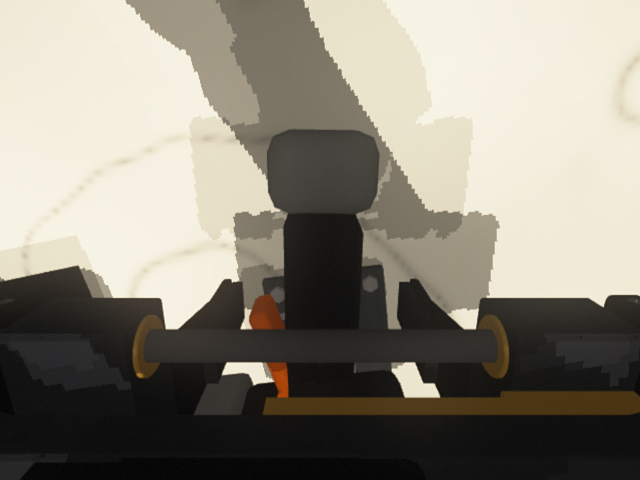

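Emit:
apply_moves([
  [[0, -0.001, -0.001], [0, 0, 0], 0.1],
  [[0, 0, 0], [0, 0, 0], 0.1],
  [[0, 0, 0], [0, 0, 0], 0.0],
  [[0, 0, 0], [0, 0, 0], -0.15],
  [[0, 0, 0], [0, 0, 0], -0.3],
  [[0, 0, 0], [0, 0, 0], -0.4],
  [[0, 0, 0], [0, 0, 0], -0.4],
  [[0, 0, 0], [0, 0, 0], -0.4],
  [[0, 0, 0], [0, 0, 0], -0.4],
  [[0, 0, 0], [0, 0, 0], -0.4],
], newtons=15)

```text
time: 5.95
eef_pos: [460.8, 240.9, 91.9]
eef_rot: [[-0.001, 0.189, 0.982], [0.002, 0.982, -0.189], [-1.0, 0.002, -0.001]]
contact_force: [-0.5, -0.1, -0.6]
opening: 0.376
```

```bash
python3 - <<'E'
from h import *
im,d=eyes.get_image("wrist"); cv2.imwrite("pics/w4.png",im[...,::-1])
print(readout.observe()["opening"],readout.observe()["contact_force"])
E
```

```text
0.3749260127714608 [-1.76106841 -0.15897184  0.40322396]
```

Emit:
apply_moves([
  [[0, 0, 0], [0, 0, 0], -0.4],
  [[0, 0, 0], [0, 0, 0], -0.4],
  [[0, 0, 0], [0, 0, 0], -0.4],
], newtons=20)

```text
time: 6.3
eef_pos: [460.8, 241.0, 91.9]
eef_rot: [[-0.001, 0.189, 0.982], [0.002, 0.982, -0.189], [-1.0, 0.002, -0.001]]
contact_force: [-2.0, 0.6, -0.2]
opening: 0.377
```

View pics/w4.png

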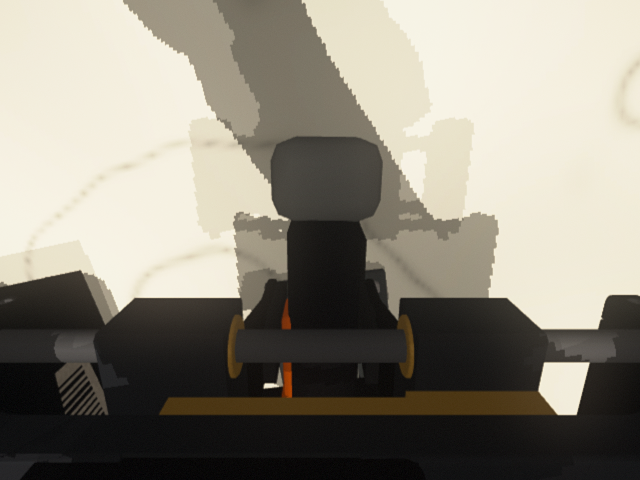

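Emit:
apply_moves([
  [[0, 0, 0], [0, 0, 0], 0.3],
  [[0, 0, 0], [0, 0, 0], 1],
  [[0, 0, 0], [0, 0, 0], 1],
  [[0, 0, 0], [0, 0, 0], 1],
  [[0, 0, 0], [0, 0, 0], 1],
  [[0, 0, 0], [0, 0, 0], 1],
  [[0, 0, 0], [0, 0, 0], 1],
])

```text
time: 7.0
eef_pos: [463.2, 241.0, 92.8]
eef_rot: [[0.004, 0.187, 0.982], [0.003, 0.982, -0.187], [-1.0, 0.004, 0.004]]
contact_force: [-0.1, 0.2, -0.0]
opening: 0.925
```

```bash
python3 - <<'E'
from h import *
im,d=eyes.get_image("wrist"); cv2.imwrite("pics/w5.png",im[...,::-1])
print(readout.observe()["opening"],readout.observe()["contact_force"])
E
```

```text
0.9484107549099468 [ 0.44797064  0.49732283 -0.75247938]
```

View pics/w5.png

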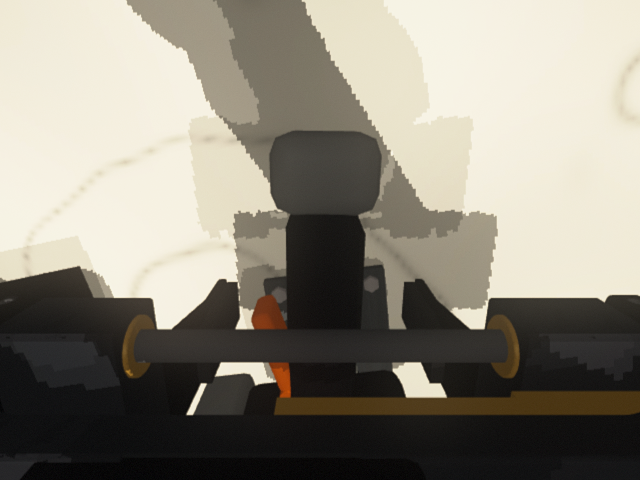

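Emit:
apply_moves([
  [[-0.02, 0, 0], [0, 0, 0], 1],
  [[-0.035, 0, 0], [0, 0, 0], 1],
  [[-0.04, 0, 0], [0, 0, 0], 1],
  [[-0.04, 0, 0], [0, 0, 0], 1],
  [[-0.04, 0, 0], [0, 0, 0], 1],
  [[-0.03, 0, 0], [0, 0, 0], 1],
  [[-0.02, 0, 0], [0, 0, 0], 1],
  [[0, 0, 0], [0, 0, 0], 1],
])

```text
time: 7.85
eef_pos: [460.9, 241.7, 326.3]
eef_rot: [[0.002, 0.184, 0.983], [0.003, 0.983, -0.184], [-1.0, 0.004, 0.002]]
contact_force: [0.2, 0.1, -1.0]
opening: 1.002
```

```bash
python3 - <<'E'
from h import *
st=readout.observe(); print(st["time"],st["eef_pos"])
plan([550,-100,330],Rdown(np.radians(1.5)),13)
E
```

```text
7.85 [460.90069592 241.74279068 326.34773932]
([-0.0004, -0.0246, 0.0116], [5.99, -0.01, -0.02])
([-0.0003, -0.0232, 0.0141], [5.99, -0.01, -0.02])
([-0.0003, -0.0216, 0.0164], [5.99, -0.01, -0.02])
([-0.0003, -0.0198, 0.0186], [5.99, -0.01, -0.02])
([-0.0003, -0.0178, 0.0206], [5.99, -0.01, -0.02])
([-0.0003, -0.0155, 0.0223], [5.99, -0.01, -0.02])
([-0.0003, -0.0131, 0.0238], [5.99, -0.01, -0.02])
([-0.0003, -0.0105, 0.025], [5.99, -0.01, -0.02])
([-0.0003, -0.0079, 0.026], [5.99, -0.01, -0.02])
([-0.0003, -0.0051, 0.0267], [5.99, -0.01, -0.02])
([-0.0003, -0.0023, 0.0271], [5.99, -0.01, -0.02])
([-0.0003, 0.0005, 0.0272], [5.99, -0.01, -0.02])
([-0.0003, 0.0034, 0.027], [5.99, -0.01, -0.02])
```

Emit:
apply_moves([
  [[0, -0.0246, 0.0116], [6, 0, 0], 1],
  [[0, -0.023, 0.014], [6, 0, 0], 1],
  [[0, -0.0216, 0.0164], [6, 0, 0], 1],
  [[0, -0.02, 0.0186], [6, 0, 0], 1],
  [[0, -0.018, 0.0206], [6, 0, 0], 1],
  [[0, -0.0155, 0.022], [6, 0, 0], 1],
  [[0, -0.013, 0.024], [6, 0, 0], 1],
  [[0, -0.0105, 0.025], [6, 0, 0], 1],
  [[0, -0.008, 0.026], [6, 0, 0], 1],
  [[0, -0.005, 0.027], [6, 0, 0], 1],
  [[0, -0.002, 0.027], [6, 0, 0], 1],
  [[0, 0, 0.027], [6, 0, 0], 1],
  [[0, 0.003, 0.027], [6, 0, 0], 1],
  [[0, 0, 0], [0, 0, 0], 1],
  [[0, 0, 0], [0, 0, 0], 1],
  [[0, 0, 0], [0, 0, 0], 1],
])

```text
time: 9.45
eef_pos: [535.3, -111.2, 305.1]
eef_rot: [[-0.025, 0.999, -0.024], [0.001, -0.024, -1.0], [-1.0, -0.025, -0.0]]
contact_force: [0.0, 0.1, 0.9]
opening: 1.001
```

```bash
python3 - <<'E'
from h import *
np.set_printoptions(precision=1,suppress=True)
st=readout.observe(); print(st["time"],st["eef_pos"],st["eef_rot"],st["opening"],st["contact_force"])
im,d=eyes.get_image("wrist"); cv2.imwrite("pics/w6.png",im[...,::-1]); 
C=cam("wrist",st); P=cloud(C,d); np.save("w6P.npy",P)
for t in ["case","gap","tray","bar","bar_grip","bar_head"]:
    for q in spotter.pinpoint("wrist",t)[:2]:
        u,v=q["at"][0]*640,q["at"][1]*480
        print(t,round(q["conf"],2),round(u),round(v),P[min(479,int(v)),min(639,int(u))],at_z(C,u,v,43),at_z(C,u,v,100))
E
```

```text
9.45 [ 535.3 -111.2  305.1] [[-0.  1. -0.]
 [ 0. -0. -1.]
 [-1. -0. -0.]] 1.0011426079537458 [0.  0.1 0.9]
case 0.62 334 210 [ 543.9 -122.5   49.5] [ 544.3 -124.    43. ] [ 543.9 -111.6  100. ]
case 0.62 336 247 [ 544.6 -168.7   47.6] [ 545.5 -170.4   43. ] [ 544.9 -151.7  100. ]
gap 0.97 338 296 [ 546.6 -241.7   31.5] [ 547.5 -236.4   43. ] [ 546.7 -208.9  100. ]
tray 0.79 331 105 [541.   -8.8  82.1] [541.7  -6.8  43. ] [541.7 -10.1 100. ]
bar 0.77 339 236 [ 548.3 -154.4   49.3] [ 549.4 -156.5   43. ] [ 548.4 -139.6  100. ]
bar_grip 0.86 340 246 [ 549.4 -165.4   50.1] [ 550.4 -168.6   43. ] [ 549.2 -150.2  100. ]
bar_grip 0.65 335 207 [ 545.1 -118.9   49.7] [ 545.7 -120.5   43. ] [ 545.1 -108.5  100. ]
bar_head 0.44 290 330 [530.4 -78.6 388.1] [ 483.4 -284.9   43. ] [ 491.2 -250.8  100. ]
```

View pics/w6.png

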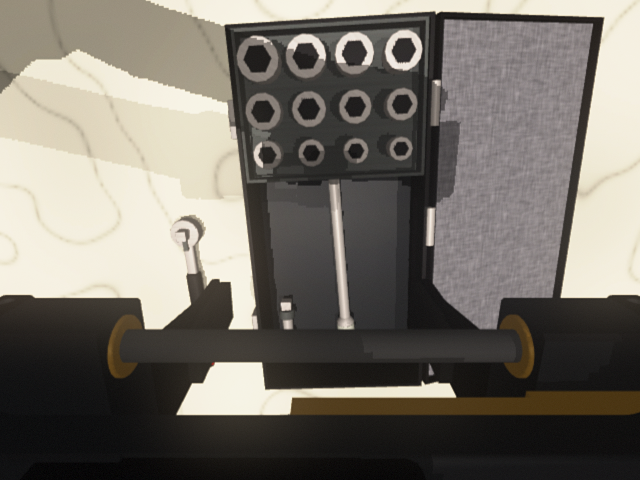

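```bash
python3 - <<'E'
from h import *
np.set_printoptions(precision=1,suppress=True)
P=np.load("w6P.npy")
m=np.zeros(P.shape[:2],bool); m[175:330,315:365]=1
m&=(P[...,2]>42)&(P[...,2]<70)
q=P[m]
for y0 in range(-300,-50,15):
    s=q[(q[:,1]>y0)&(q[:,1]<y0+15)]
    if len(s)>5: print(y0+7,len(s),s[:,0].min(),s[:,0].max(),np.median(s[:,0]),np.percentile(s[:,2],95))
s=q[(q[:,1]<-85)&(q[:,1]>-250)]
print(np.polyfit(s[:,1],s[:,0],1))
# tray edge, case walls
m=np.zeros(P.shape[:2],bool); m[150:200,255:415]=1
s=P[m&(P[...,2]>95)&(P[...,2]<112)]; print("tray edge ymin",np.percentile(s[:,1],[1,5]),s[:,0].min(),s[:,0].max())
# top view: bar and head end
C=cam("top"); d=np.load("top0.npy"); T=cloud(C,d)
m=np.zeros(d.shape,bool); m[215:245,335:430]=1
q=T[m&(T[...,2]>40)&(T[...,2]<75)]
for y0 in range(-330,-60,15):
    s=q[(q[:,1]>y0)&(q[:,1]<y0+15)]
    if len(s)>2: print(y0+7,len(s),s[:,0].min(),s[:,0].max(),s[:,1].min(),s[:,2].max())
for u,v in [(420,231),(340,236)]: print(at_z(C,u,v,43))
E
```

```text
-278 97 546.0749191345777 568.3322192992961 556.2127039561132 54.70777541959552
-263 151 547.4226657675841 567.0541082378846 556.350211139224 52.68006929896558
-248 108 548.8741204646652 561.8098974139906 555.1495911536089 50.613856678261044
-233 109 547.742360176779 560.4994023596229 553.9537825467831 50.52414532584023
-218 114 546.625967725352 559.2412288147455 552.7773184150692 50.618247373155846
-203 121 545.5199916910466 558.054121118123 551.6528649616363 50.353343324135324
-188 120 544.4478959507255 556.8536167658382 550.5226099536496 50.49915400769871
-173 125 543.3819433310985 555.6955802418324 549.4112395323691 50.539139892651846
-158 127 542.3337023990055 554.503481932133 548.3595967498484 50.35366760177386
-143 129 541.3186238514112 554.5352523271566 547.2838817111327 50.551217020351075
-128 138 540.3051276234843 553.4029154311527 546.2570374523663 50.31161250136782
-113 135 539.3331265398127 552.2910887942656 545.2466600266921 50.26079921066607
-98 145 538.3520994230443 551.2211302971394 544.2580280005695 50.50132035694541
-83 33 537.4178832173062 550.1864372976323 544.31
[... 840 characters left out ...]
5798
-188 26 544.8233559916046 594.4240345118835 -193.37444422473948 54.45362544484533
-173 22 523.3917336019397 554.2521354446901 -179.16672754735544 54.92916740618148
-158 27 535.3508874329332 594.5575337334199 -164.33357280320803 52.81678583354983
-143 25 542.3670398239082 573.6117000657982 -149.98652386188803 52.073539450620274
-128 22 541.8754619209014 551.7107968506102 -134.81038976127095 54.81593204264004
-113 27 540.0977115628102 600.5427569659677 -118.29160607367926 55.23061377853719
-98 22 539.471837985284 552.5049797004126 -104.07323847269312 56.21560957986321
-83 17 539.6177022184812 573.6593740262749 -89.14523786497128 56.13232645482344
[ 558.2 -310.    43. ]
[543.8 -77.9  43. ]
```

```bash
python3 - <<'E'
from h import *
np.set_printoptions(precision=1,suppress=True)
P=np.load("w6P.npy"); 
m=(P[...,1]>-230)&(P[...,1]<-110)&(P[...,2]>80)&(P[...,2]<180)
for x0 in range(425,680,10):
    s=P[m&(P[...,0]>x0)&(P[...,0]<x0+10)]
    if len(s)>2: print(x0,len(s),np.percentile(s[:,2],[5,50,95]),s[:,2].max())
plan([549.3,-170,150],Rdown(np.radians(4.15)),8)
E
```

```text
445 204 [ 98.9 100.4 101.5] 102.49454365364801
455 608 [ 81.5  94.4 101.2] 102.37655232686899
635 916 [ 82.9  99.3 102.4] 104.06734760683008
645 467 [ 86.4  96.  101.2] 103.18825490037369
655 727 [83.4 85.2 87. ] 88.24735220543602
665 754 [80.5 82.3 83.9] 85.28732962426409
675 179 [80.1 80.5 81.7] 82.42699179098946
([0.0195, 0.0023, 0.0073], [-0.69, -0.01, 0.17])
([0.0195, 0.0022, 0.0073], [-0.69, -0.01, 0.17])
([0.0195, 0.002, 0.0073], [-0.69, -0.01, 0.17])
([0.0195, 0.0019, 0.0073], [-0.69, -0.01, 0.17])
([0.0195, 0.0017, 0.0074], [-0.69, -0.01, 0.17])
([0.0195, 0.0016, 0.0074], [-0.69, -0.01, 0.17])
([0.0195, 0.0015, 0.0074], [-0.69, -0.01, 0.17])
([0.0195, 0.0013, 0.0074], [-0.69, -0.01, 0.17])
```

Emit:
apply_moves([
  [[0.02, 0.002, 0.0075], [-0.7, 0, 0.2], 0.4],
  [[0.02, 0.002, 0.0075], [-0.7, 0, 0.2], 0.4],
  [[0.02, 0.002, 0.0075], [-0.7, 0, 0.2], 0.4],
  [[0.02, 0.002, 0.0075], [-0.7, 0, 0.2], 0.4],
  [[0.02, 0.002, 0.0075], [-0.7, 0, 0.2], 0.4],
  [[0.02, 0.0015, 0.0075], [-0.7, 0, 0.2], 0.4],
  [[0.02, 0.0015, 0.0075], [-0.7, 0, 0.2], 0.4],
  [[0.015, 0.001, 0.0075], [-0.7, 0, 0.2], 0.4],
  [[0, 0, 0], [0, 0, 0], 0.4],
  [[0, 0, 0], [0, 0, 0], 0.4],
  [[0, 0, 0], [0, 0, 0], 0.4],
])

```text
time: 10.9
eef_pos: [553.9, -169.6, 148.7]
eef_rot: [[0.014, 0.996, 0.084], [0.003, 0.084, -0.996], [-1.0, 0.014, -0.002]]
contact_force: [-0.3, 0.4, 0.1]
opening: 0.698
```

```bash
python3 - <<'E'
from h import *
np.set_printoptions(precision=3,suppress=True)
st=readout.observe(); print(st["time"],st["eef_pos"],st["eef_rot"],st["opening"],st["contact_force"])
im,d=eyes.get_image("wrist"); cv2.imwrite("pics/w7.png",im[...,::-1]); 
C=cam("wrist",st); P=cloud(C,d)
m=(P[...,1]<-85)&(P[...,1]>-250)&(P[...,2]>44)&(P[...,2]<56)&(abs(P[...,0]-550)<20)
s=P[m]; f=np.polyfit(s[:,1],s[:,0],1); print(len(s),f,np.polyval(f,-170),s[:,1].min())
for q in spotter.pinpoint("wrist","bar_grip")[:2]:
    u,v=q["at"][0]*640,q["at"][1]*480; print(q["conf"],u,v,at_z(C,u,v,43))
plan([np.polyval(f,-170),-170,100],Rdown(np.arctan(-f[0])),3)
E
```

```text
10.9 [ 553.899 -169.569  148.73 ] [[ 0.014  0.996  0.084]
 [ 0.003  0.084 -0.996]
 [-1.     0.014 -0.002]] 0.698005981916746 [-0.303  0.429  0.079]
3493 [ -0.069 537.896] 549.6239797993318 -247.06034236818476
0.98 312.384 238.704 [ 549.01  -170.678   43.   ]
([0.0163, -0.0018, 0.0001], [0.3, -0.04, -0.28])
([0.0163, -0.0017, 0.0001], [0.3, -0.04, -0.28])
([0.0163, -0.0016, 0.0001], [0.3, -0.04, -0.28])
```

View pics/w7.png

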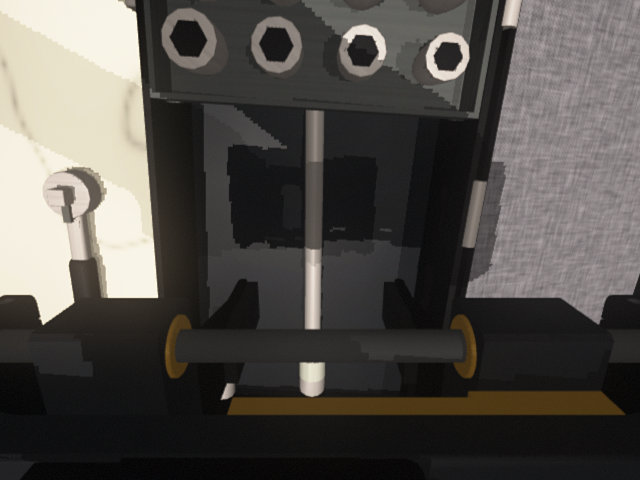

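Emit:
apply_moves([
  [[0.02, -0.002, 0], [0.4, 0, -0.4], 0.4],
  [[0.025, -0.002, 0], [0.3, 0, -0.4], 0.4],
  [[0.02, -0.001, 0], [0.2, 0, 0], 0.4],
  [[0.012, 0, 0], [0, 0, 0], 0.4],
  [[0.005, 0, 0], [0, 0, 0], 0.4],
  [[0, 0, 0], [0, 0, 0], 0.4],
  [[0, 0, 0], [0, 0, 0], 0.4],
  [[0, 0, 0], [0, 0, 0], 0.4],
])

```text
time: 11.8
eef_pos: [556.1, -168.6, 71.6]
eef_rot: [[0.015, 0.997, 0.072], [0.001, 0.072, -0.997], [-1.0, 0.015, 0.0]]
contact_force: [-0.6, -0.1, 0.1]
opening: 0.701
```

```bash
python3 - <<'E'
from h import *
np.set_printoptions(precision=3,suppress=True)
st=readout.observe(); print(st["time"],st["eef_pos"],st["eef_rot"],st["opening"],st["contact_force"])
plan([549.5,-170,37],Rdown(.07),2)
E
```

```text
11.8 [ 556.109 -168.57    71.593] [[ 0.015  0.997  0.072]
 [ 0.001  0.072 -0.997]
 [-1.     0.015  0.   ]] 0.7009039073445996 [-0.618 -0.072  0.131]
([0.0172, -0.0036, 0.0005], [0.06, 0.0, -0.43])
([0.0173, -0.0035, 0.0005], [0.06, 0.0, -0.43])
```

Emit:
apply_moves([
  [[0.01, -0.004, 0.0005], [0, 0, -0.5], 0.4],
  [[0.01, -0.003, 0.0005], [0, 0, -0.4], 0.4],
  [[0.005, 0, 0], [0, 0, 0], 0.4],
  [[0, 0, 0], [0, 0, 0], 0.4],
  [[0, 0, 0], [0, 0, 0], 0.4],
])

```text
time: 12.3
eef_pos: [549.4, -170.5, 45.3]
eef_rot: [[-0.0, 0.997, 0.072], [-0.001, 0.072, -0.997], [-1.0, -0.0, 0.001]]
contact_force: [0.3, -0.4, -0.6]
opening: 0.701
```

```bash
python3 - <<'E'
from h import *
np.set_printoptions(precision=3,suppress=True)
st=readout.observe(); print(st["time"],st["eef_pos"],st["eef_rot"],st["opening"],st["contact_force"])
plan([549.5,-170,37],Rdown(.07),1)
E
```

```text
12.3 [ 549.386 -170.486   45.309] [[-0.     0.997  0.072]
 [-0.001  0.072 -0.997]
 [-1.    -0.     0.001]] 0.7011688529416202 [ 0.341 -0.351 -0.601]
([0.0083, 0.0002, -0.0005], [0.11, 0.03, 0.03])
```

Emit:
apply_moves([
  [[0.005, 0, 0], [0, 0, 0], 0.4],
  [[0.003, 0, 0], [0, 0, 0], 0.4],
  [[0, 0, 0], [0, 0, 0], 0.4],
  [[0, 0, 0], [0, 0, 0], 0.4],
])

```text
time: 12.7
eef_pos: [549.7, -170.6, 36.7]
eef_rot: [[0.0, 0.997, 0.072], [-0.001, 0.072, -0.997], [-1.0, -0.0, 0.001]]
contact_force: [-0.3, -1.0, -0.4]
opening: 0.698
```

Emit:
apply_moves([
  [[0.0015, 0, 0], [0, 0, 0], 0],
  [[0, 0, 0], [0, 0, 0], -0.4],
  [[0, 0, 0], [0, 0, 0], -1],
  [[0, 0, 0], [0, 0, 0], -1],
  [[0, 0, 0], [0, 0, 0], -1],
  [[0, 0, 0], [0, 0, 0], -1],
  [[0, 0, 0], [0, 0, 0], -1],
  [[0, 0, 0], [0, 0, 0], -1],
  [[0, 0, 0], [0, 0, 0], -1],
  [[0, 0, 0], [0, 0, 0], -1],
], newtons=50)

```text
time: 13.7
eef_pos: [550.0, -170.7, 35.7]
eef_rot: [[0.001, 0.997, 0.072], [-0.001, 0.072, -0.997], [-1.0, 0.001, 0.001]]
contact_force: [-0.1, 0.5, 0.2]
opening: 0.136
```

```bash
python3 - <<'E'
from h import *
np.set_printoptions(precision=3,suppress=True)
st=readout.observe(); print(st["time"],st["eef_pos"],st["eef_rot"],st["opening"]*87,st["contact_force"])
E
```

```text
13.7 [ 550.045 -170.651   35.709] [[ 0.001  0.997  0.072]
 [-0.001  0.072 -0.997]
 [-1.     0.001  0.001]] 11.856546988681284 [-0.134  0.477  0.238]
```

Emit:
apply_moves([
  [[-0.003, 0, 0], [0, 0, 0], -1],
  [[-0.002, 0, 0], [0, 0, 0], -1],
  [[0, 0, 0], [0, 0, 0], -1],
  [[0, 0, 0], [0, 0, 0], -1],
  [[0, 0, 0], [0, 0, 0], -1],
])

```text
time: 14.2
eef_pos: [547.2, -169.5, 38.6]
eef_rot: [[-0.005, 0.997, 0.072], [0.001, 0.072, -0.997], [-1.0, -0.005, -0.001]]
contact_force: [0.0, 0.8, -5.0]
opening: 0.135
```

```bash
python3 - <<'E'
from h import *
np.set_printoptions(precision=3,suppress=True)
im,d=eyes.get_image("wrist"); cv2.imwrite("pics/w8.png",im[...,::-1]); 
for i in range(4):
    st=readout.observe(); print(st["time"],st["eef_pos"],st["opening"]*87,st["contact_force"],st["ft_torque"]); eyes.get_image("wrist")
C=cam("wrist",st); P=cloud(C,d)
s=P[100:330,290:335].reshape(-1,3); s=s[(s[:,2]>42)&(s[:,2]<65)&(s[:,1]<-85)]
for y0 in range(-180,-80,15):
    t=s[(s[:,1]>y0)&(s[:,1]<y0+15)]
    if len(t)>5: print(y0,np.percentile(t[:,2],[90,98]))
E
```

```text
14.25 [ 547.225 -169.474   38.625] 11.531784810152654 [-0.302 -0.161 -5.423] [-0.087  0.057  0.008]
14.3 [ 547.336 -169.508   38.686] 11.382079069646469 [ 0.162 -0.273 -4.898] [-0.13  -0.02  -0.032]
14.35 [ 547.403 -169.574   38.754] 11.647492858834509 [ 0.013  0.172 -5.22 ] [-0.08   0.027  0.001]
14.4 [ 547.496 -169.584   38.813] 11.549297696629468 [ 0.285 -1.076 -5.724] [-0.063  0.015 -0.043]
-180 [53.345 63.708]
-165 [60.266 64.085]
-150 [53.066 53.709]
-135 [53.078 53.621]
-120 [53.091 53.699]
-105 [53.227 53.706]
-90 [53.261 53.854]
```

View pics/w8.png

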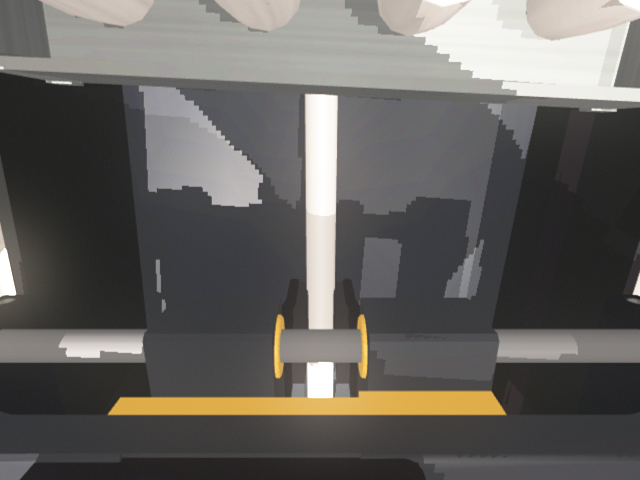

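Emit:
apply_moves([
  [[-0.006, 0, 0], [0, -2, 0], -1],
  [[-0.006, 0, 0], [0, -2, 0], -1],
  [[-0.006, 0, 0], [0, -2, 0], -1],
  [[0, 0, 0], [0, 0, 0], -1],
  [[0, 0, 0], [0, 0, 0], -1],
], newtons=60)

```text
time: 14.95
eef_pos: [547.2, -169.4, 57.1]
eef_rot: [[0.003, 0.997, 0.071], [-0.106, 0.071, -0.992], [-0.994, -0.005, 0.106]]
contact_force: [-0.9, 0.5, -4.5]
opening: 0.128
```

```bash
cat >> h.py <<'E'
def barstate(off=7.3):
    st=readout.observe(); R=np.array(st["eef_rot"]); p=np.array(st["eef_pos"])
    ax=-R[:,2]; g=p-R[:,0]*off   # axis pt at grip
    D=g+160*ax; H=g-140*ax
    th=np.degrees(np.arcsin(R[2,2]))
    s=(-80.5-D[1])/ax[1]; e=D+s*ax
    print("t",st["time"],"p",p.round(1),"th",th.round(2),"drive",D.round(1),"head",H.round(1),"z@tray edge",e[2].round(1),"F",np.round(st["contact_force"],1),"M",np.round(st["ft_torque"],2),"open",round(st["opening"]*87,1))
    print(R.round(3).tolist()); return R,g,ax
E
python3 -c "
from h import *
barstate()"
```

```text
t 14.95 p [ 547.2 -169.4   57.1] th 6.1 drive [535.9  -9.9  47.4] head [ 557.1 -307.5   79.3] z@tray edge 55.0 F [-0.9  0.5 -4.5] M [ 0.13  0.02 -0.05] open 11.1
[[0.003, 0.997, 0.071], [-0.106, 0.071, -0.992], [-0.994, -0.005, 0.106]]
```

Emit:
apply_moves([
  [[-0.0055, 0, 0], [0, -2, 0], -1],
  [[-0.0055, 0, 0], [0, -2, 0], -1],
  [[-0.0055, 0, 0], [0, -2, 0], -1],
  [[0, 0, 0], [0, 0, 0], -1],
  [[0, 0, 0], [0, 0, 0], -1],
])

```text
time: 15.45
eef_pos: [545.8, -169.0, 72.7]
eef_rot: [[0.007, 0.998, 0.065], [-0.209, 0.065, -0.976], [-0.978, -0.006, 0.209]]
contact_force: [-0.3, 0.1, -5.4]
opening: 0.126
```

```bash
python3 -c "
from h import *
barstate()
im,d=eyes.get_image('wrist'); cv2.imwrite('pics/w9.png',im[...,::-1])
im,d=eyes.get_image('scene'); cv2.imwrite('pics/s9.png',cv2.resize(im[200:400,150:420],None,fx=2.5,fy=2.5)[...,::-1])"
```

```text
t 15.45 p [ 545.8 -169.    72.7] th 12.06 drive [535.3 -11.4  46.4] head [ 554.9 -304.1  109.1] z@tray edge 61.2 F [-0.3  0.1 -5.4] M [0.34 0.11 0.01] open 11.0
[[0.007, 0.998, 0.065], [-0.209, 0.065, -0.976], [-0.978, -0.006, 0.209]]
```

View pics/w9.png

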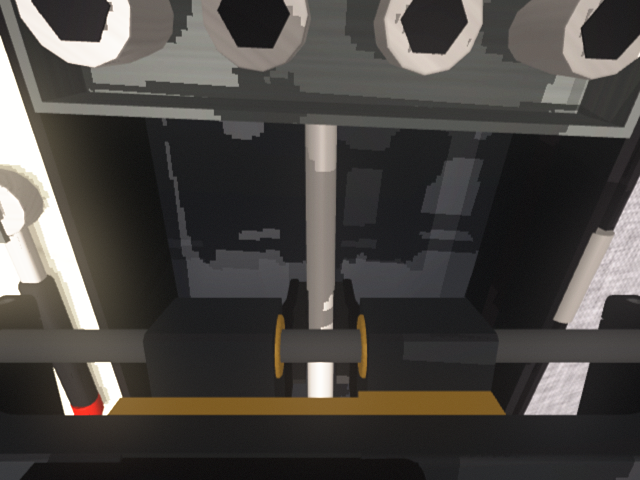

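View pics/s9.png

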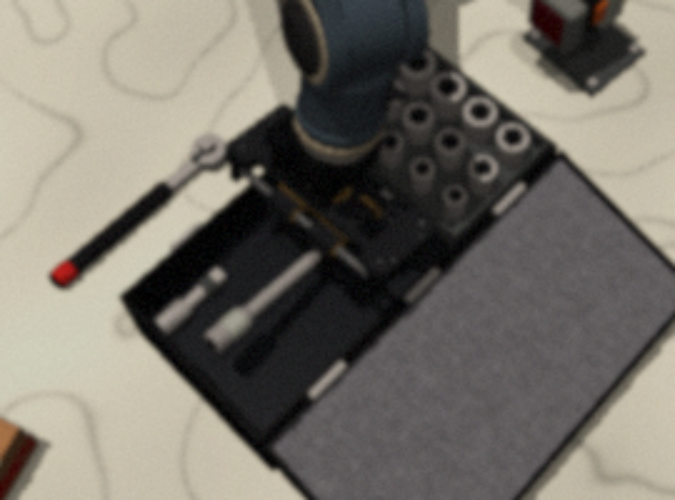

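Emit:
apply_moves([
  [[0.0015, 0, 0.008], [0, 0, 0], -1],
  [[0.0015, 0, 0.007], [0, 0, 0], -1],
  [[-0.005, 0, 0], [0, -1.8, 0], -1],
  [[-0.005, 0, 0], [0, -1.8, 0], -1],
  [[-0.004, 0, 0], [0, -1.4, 0], -1],
  [[0, 0, 0], [0, 0, 0], -1],
  [[0, 0, 0], [0, 0, 0], -1],
])

```text
time: 16.25
eef_pos: [545.2, -190.0, 86.9]
eef_rot: [[0.01, 0.998, 0.054], [-0.296, 0.054, -0.954], [-0.955, -0.006, 0.296]]
contact_force: [-0.1, -0.1, -4.8]
opening: 0.13
```

```bash
python3 -c "
from h import *
R,g,ax=barstate()
st=readout.observe()
im,d=eyes.get_image('wrist'); cv2.imwrite('pics/w10.png',im[...,::-1])
C=cam('wrist',st); P=cloud(C,d)[128:300,300:340].reshape(-1,3)
T=(P-np.array(st['eef_pos']))@R
for z0 in range(-90,0,15):
    t=T[(T[:,2]>z0)&(T[:,2]<z0+15)&(abs(T[:,1])<9)&(T[:,0]<10)]
    if len(t)>5: print(z0,len(t),np.percentile(t[:,0],[2,10]),np.median(t[:,1]))
"
```

```text
t 16.25 p [ 545.2 -190.    86.9] th 17.22 drive [536.5 -35.3  46.5] head [ 552.6 -321.4  135.3] z@tray edge 60.5 F [-0.1 -0.1 -4.8] M [0.63 0.08 0.01] open 11.3
[[0.01, 0.998, 0.054], [-0.296, 0.054, -0.954], [-0.955, -0.006, 0.296]]
-90 502 [-162.40023573  -14.74696212] 0.026583231055253585
-75 1177 [-14.89342393 -14.22149168] 0.1278562738975055
-60 1070 [-14.94322733 -14.28117417] -0.027529703840108957
-45 994 [-14.69434766 -14.19484369] -0.19563116142844977
-30 900 [-14.79729096 -14.19297651] -0.17128516163537488
-15 701 [-18.18224395 -14.82568513] -0.15909370864036115
```

Emit:
apply_moves([
  [[0.0025, 0, 0.01], [0, 0, 0], -1],
  [[0.0025, 0, 0.01], [0, 0, 0], -1],
  [[0.0025, 0, 0.01], [0, 0, 0], -1],
  [[0.0025, 0, 0.01], [0, 0, 0], -1],
  [[0, 0, 0], [0, 0, 0], -1],
  [[0, 0, 0], [0, 0, 0], -1],
])

```text
time: 16.9
eef_pos: [546.4, -238.6, 89.5]
eef_rot: [[0.009, 0.999, 0.048], [-0.296, 0.049, -0.954], [-0.955, -0.006, 0.296]]
contact_force: [0.2, 0.4, -5.1]
opening: 0.132
```

```bash
python3 -c "
from h import *
R,g,ax=barstate()"
```

```text
t 16.9 p [ 546.4 -238.6   89.5] th 17.23 drive [538.7 -83.8  49.1] head [ 553.1 -370.   137.9] z@tray edge 48.0 F [ 0.2  0.4 -5.1] M [0.6  0.07 0.03] open 11.5
[[0.009, 0.999, 0.048], [-0.296, 0.049, -0.954], [-0.955, -0.006, 0.296]]
```

Emit:
apply_moves([
  [[0.002, 0, 0.01], [0, 0, 0], -1],
  [[0.002, 0, 0.01], [0, 0, 0], -1],
  [[0, 0, 0], [0, 0, 0], -1],
  [[0, 0, 0], [0, 0, 0], -1],
])

```text
time: 17.3
eef_pos: [547.5, -260.1, 91.5]
eef_rot: [[0.008, 0.999, 0.049], [-0.296, 0.05, -0.954], [-0.955, -0.007, 0.296]]
contact_force: [0.2, 0.1, -4.8]
opening: 0.129
```

```bash
python3 -c "
from h import *
R,g,ax=barstate()
im,d=eyes.get_image('wrist'); cv2.imwrite('pics/w11.png',im[...,::-1])"
```

```text
t 17.3 p [ 547.5 -260.1   91.5] th 17.2 drive [ 539.6 -105.3   51.2] head [ 554.4 -391.5  139.9] z@tray edge 43.5 F [ 0.2  0.1 -4.8] M [ 0.58  0.12 -0.04] open 11.2
[[0.008, 0.999, 0.049], [-0.296, 0.05, -0.954], [-0.955, -0.007, 0.296]]
```

View pics/w11.png

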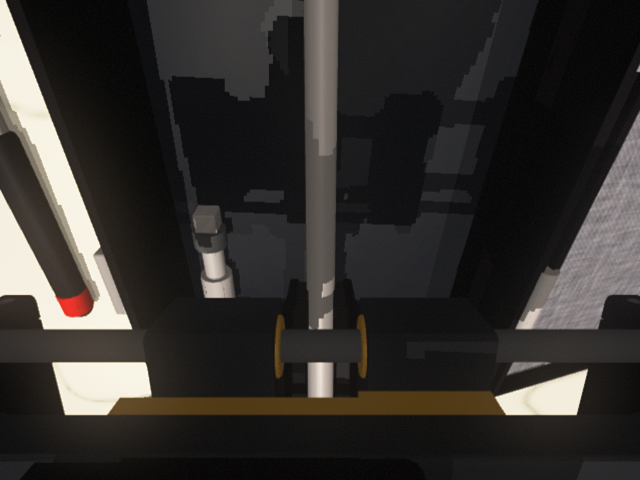

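Emit:
apply_moves([
  [[0.0015, 0, 0.01], [0, 0, 0], -1],
  [[-0.01, 0, 0.006], [0, 0, 0], -1],
  [[-0.019, 0, 0.006], [0, 0, 0], -1],
  [[-0.024, 0, 0.0075], [0, 0, 0], -1],
  [[-0.024, 0, 0.0075], [0, 0, 0], -1],
  [[-0.024, 0, 0.0075], [0, 0, 0], -1],
  [[-0.024, 0, 0.0075], [0, 0, 0], -1],
  [[-0.024, 0, 0.0075], [0, 0, 0], -1],
  [[-0.015, 0, 0.0045], [0, 0, 0], -1],
  [[0, 0, 0], [0, 0, 0], -1],
  [[0, 0, 0], [0, 0, 0], -1],
  [[0, 0, 0], [0, 0, 0], -1],
])

```text
time: 18.55
eef_pos: [546.4, -277.0, 277.7]
eef_rot: [[0.009, 0.999, 0.044], [-0.294, 0.044, -0.955], [-0.956, -0.004, 0.294]]
contact_force: [0.4, 0.2, -5.1]
opening: 0.129
```

```bash
python3 -c "
from h import *
R,g,ax=barstate()"
```

```text
t 18.55 p [ 546.4 -277.   277.7] th 17.08 drive [ 539.3 -122.1  237.7] head [ 552.5 -408.5  325.8] z@tray edge 224.9 F [ 0.4  0.2 -5.1] M [0.63 0.11 0.02] open 11.3
[[0.009, 0.999, 0.044], [-0.294, 0.044, -0.955], [-0.956, -0.004, 0.294]]
```

Raise a further 50 mm and level it for margin, then check everything.

Emit:
apply_moves([
  [[-0.015, 0, 0.004], [0, 3, 0], -1],
  [[-0.02, 0, 0.004], [0, 3, 0], -1],
  [[-0.015, 0, 0.002], [0, 3, 0], -1],
  [[-0.01, 0, 0], [0, 3, 0], -1],
  [[0, 0, 0], [0, 3, 0], -1],
  [[0, 0, 0], [0, 0, 0], -1],
  [[0, 0, 0], [0, 0, 0], -1],
  [[0, 0, 0], [0, 0, 0], -1],
  [[0, 0, 0], [0, 0, 0], -1],
  [[0, 0, 0], [0, 0, 0], -1],
])

```text
time: 19.55
eef_pos: [542.2, -269.3, 328.4]
eef_rot: [[-0.026, 0.998, 0.049], [-0.026, 0.048, -0.998], [-0.999, -0.027, 0.025]]
contact_force: [-0.1, -0.7, -6.0]
opening: 0.127
```

```bash
python3 - <<'E'
from h import *
np.set_printoptions(precision=1,suppress=True)
R,g,ax=barstate(); st=readout.observe(); print(np.array(st["qd"]).round(3))
im,d=eyes.get_image('wrist'); cv2.imwrite('pics/w12.png',im[...,::-1])
im,d=eyes.get_image('scene'); cv2.imwrite('pics/s12.png',im[...,::-1])
im,d=eyes.get_image('top'); cv2.imwrite('pics/t12.png',im[...,::-1])
C=cam('top'); T=cloud(C,d); T0=cloud(C,np.load('top0.npy'))
for n,A in [("0",T0),("1",T)]:
    s=A[195:275,280:345].reshape(-1,3); s=s[(s[:,2]>90)&(s[:,2]<130)&(s[:,0]<620)]; print(n,len(s),s.mean(0))
for t in ["tray","short_ext","scanner"]:
    for q in spotter.pinpoint("top",t)[:1]: print(t,q["conf"],q["at"][0]*640,q["at"][1]*480)
E
```

```text
t 19.55 p [ 542.2 -269.3  328.4] th 1.41 drive [ 534.6 -109.4  331.7] head [ 549.3 -408.9  339.1] z@tray edge 331.0 F [-0.1 -0.7 -6. ] M [-0.  -0.   0.1] open 11.1
[[-0.026, 0.998, 0.049], [-0.026, 0.048, -0.998], [-0.999, -0.027, 0.025]]
[-0.  0. -0.  0.  0. -0. -0.]
0 1735 [526.    1.1 113.4]
1 1738 [526.    1.2 113.4]
scanner 0.73 232.192 251.808
```

View pics/s12.png

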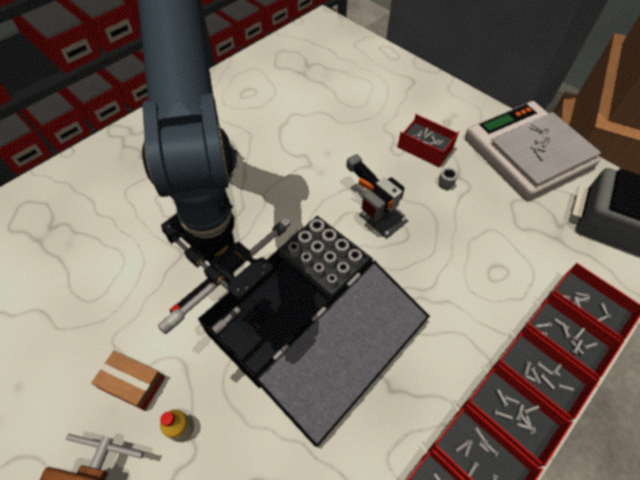

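View pics/t12.png

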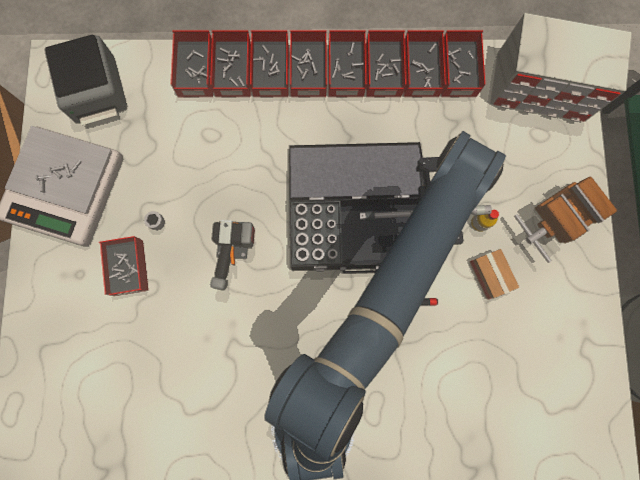

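View pics/w12.png

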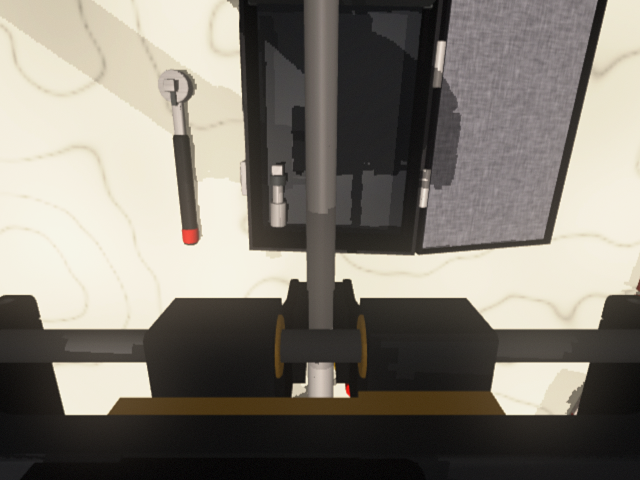

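```bash
python3 -c "
from bench import robot,readout
s=readout.observe(); print(s['time'],s['eef_pos'],max(abs(v) for v in s['qd']),s['opening'])
print(robot.job_done())"
```

```text
19.85 [ 542.25937685 -270.00160628  328.87859666] 0.0013162280313378369 0.12920659705030357
the job is handed in; nothing more can be done
None
```

I booked the bar out on the scanner, then took it out through the gap, and handed the job in at 19.85 s with the gripper still holding it. No verdict was reported.

- **Scanner:** I squeezed the trigger across the grip until the fingers stalled at about 32.7 mm (33 mm expected) and held it for about 0.5 s. When I let go, the picture showed the trigger sprung fully back out.
- **Bar:** I gripped it at its balance point with 50 N, later 60 N. I lifted it slightly, angled it up to about 17° with the knurled head first, and slid it out from under the tray. Then I lifted it and levelled it.
- **Final position:** By my reckoning from the gripper pose, the bar axis is at z of about 332 to 339 mm, so all of it is more than 20 cm above the rim. The joints were still.
- **Contact:** The wrist reads about 5 to 6 N, a little over the bar's stated weight (about 4 N). I saw no contact in the pictures.
- **Everything else:** The tray's depth readings match those from the start to within 0.1 mm. The scanner, short extension, ratchet and the other things look undisturbed.

Two checks disagreed or failed:
- **Grip opening:** it read 11 to 12 mm on the 13 mm shank, but the depth check while it was tilted showed the bar parallel to the tool, with no slip.
- **Final top view:** the network did not find the tray or the short extension. I relied on the depth comparison for the tray and the wrist picture for the extension.

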